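Prop the pick-list board in its display stand

ROBOT

A 6-joint arm with a two-finger parallel gripper is mounted at the origin on the work surface. World frame = base frame: x ahead of the robot, y to its left, z up, the work surface at z = 0. Lengths are in m, angles in degrees, forces in N, time in s.
With the tool pointing down it reaches from about 0.4 to 0.825 m from the base axis. Payload 7 kg.
Tool frame: the origin (TCP) lies on the centre line of the jaws, within the pads' length; the fingertips stand 25 mm ahead of it and the grasp point (between the pads) lies 6 mm ahead of it; x points along the fingers, z is the direction in which the jaws open and shut, and the axes are right-handed (so a half turn about x gives the same grasp; the last joint's range is limited). The gripper opens to 88 mm and grips with 3 to 60 N. Pads are 19 mm wide; open, the fingers measure 130 mm over their backs; the gripper's body (78 mm by 193 mm) begins 47 mm behind the grasp point.
Start: joints at [90.533, 20.546, 0.682, 0, -70.136, -16.507], TCP at [0.186, 0.649, 0.252] pointing down, gripper open.
Joint ranges: [-176.03, 176.03], [-82.01, 121.73], [-58.28, 71.71], [-173.87, 95.51], [-174.79, -0.11], [-173.66, 173.66]. Speed limits (degrees/s): [136.94, 136.94, 172.46, 180, 180, 180].

INTERFACE

Orientations are given as [roll, pitch, yaw] about the fixed x, y, z axes, in that order (R = Rz(yaw) Ry(pitch) Rx(roll)).
In Python, from plant import ctrl gives the robot as it stands. The module is installed in compiled form; this text tells all that it offers.
- The arm moves only by the tool send_rows, never from a script. Its argument "deltas" is a list of rows, each an object of numbers: "dx", "dy", "dz": the shift along the tool's x, y, z in mm; "ax", "ay", "az": the turn, a rotation vector about the tool's x, y, z in units of 5 degrees (1.0 is 5 degrees); "fingers": the opening, from 0 (shut) to 1 (fully open). A call has 1 to 12 rows; each row shifts and turns the commanded pose from where the row before left it, along the tool's axes as they then stand; what a row does not reach is not made up. A row lasts 1/8 s, in which the tool goes at most 62.5 mm and 10.7 degrees, less where a joint would pass 70% of its speed; a pose out of reach is approached as far as the arm can. A call with a gripper value outside its range is refused whole. The fingers move at their own pace and stop on an object; the grip force is fixed at half the most. Time passes only in rows, so rows that do not move let the fingers close. It gives the time, the measured TCP pose, the force and the opening at its end, in the units of the state.
- ctrl.get_obs(): the state, without advancing time (a new reading comes with each control period).
- ctrl.snapshot(name): name is "scene" or "top" or "wrist"; returns a dict with "image" (400x640x3 uint8, blue, green, red), "fx", "fy", "cx", "cy" (pixels), "R" (3x3) and "t" (3): a world point X has camera coordinates R X + t; the wrist camera has in their place "hand_eye" (4x4, takes a point from camera to tool coordinates, whose origin is the TCP and whose axes are the tool frame's). Camera axes: x right, y down, z forward; pixel columns grow to the right and rows downward; lengths in m; the calibration is good to about 2 mm. A picture is of the moment at which its call begins: read the wrist's pose just before it. There is no depth.
- ctrl.close_job(): hands the job in, once; it reports no verdict.
The state is a dict: "clock": time; "joint_pos": joint angles; "qvel": joint speeds; "tau": joint torques, N m; "tool_pos": TCP position; "orientation": TCP orientation; "force": force on the tool from outside, world axes, zero at the start; "moment": the same for the moment, N m; "opening": finger opening in m.
Only numpy, scipy, OpenCV 4.12 (cv2) and the standard library are available. Lean on these libraries where they do the work, as an engineer would, in place of code of your own. Each camera call takes 0.05 s, during which the arm holds its last target.

TASK

Free the display stand by setting the blue spray tin upright in the black tray, then take the pick-list board out of the slotted wooden block and lean it in the stand: back resting on the green wall, foot down in the bay against the orange stop strip, papered face looking away from the wall, square to the stand and about centred along it. Do not disturb the other things.

Things in the scene. Friction and masses are not known exactly. Their poses are not given: they have to be found in the camera images.
- stand: fixed display stand. Origin at bench height on the green wall's front face, midway along; z up, y along the wall, x level, from wall to the orange stop strip. Wall 220 wide (y), x -12 to 0, top z 125. Base plate x -12 to 64: bay floor at z 5. Strip 220 long, x 50 to 64, top z 21. Bay 50 wide, ends open. A board against the strip and the wall's top edge leans about 19 degrees (sizes in mm)
- stand_stop (a point): middle of the stop strip's inner upper edge (the edge facing the wall), 50 mm from the wall, z 21 (sizes in mm)
- stand_wall_top (a point): middle of the green wall's upper front edge, on which the board's back comes to rest, z 125 (sizes in mm)
- block: light wooden slotted block, fixed, 175 (x) x 130 (y) x 70 high; origin under its centre. Three slots run along its y, 14 wide, centred at x -55, 0 and +55, their floor at z 8. It stands on the left or on the right of the stand, the tray on the other side (sizes in mm)
- board: pick-list board: stiff dark brown board 9 thick (x), 150 wide (y), 200 tall (z), 0.25 kg or so, with a white printed sheet on its +x face. Origin at the middle of its lower edge, x square to the papered face and out of it, z up the board. It starts upright in one of the three slots (any of them), its paper towards the block's +x (sizes in mm)
- board_top (a point): middle of the board's upper edge, 200 mm up from the origin (sizes in mm)
- tin: blue spray tin with white cap, rigid and closed, 40 diameter up to 130, cap 32 diameter up to 150; about 0.18 kg; origin at the centre of its foot, z up. It starts standing in the stand's bay, somewhere along it (sizes in mm)
- tray: black open tray, fixed, 130 (x) x 200 (y) x 30 high outside, walls and floor 5 thick; origin under its centre (sizes in mm)
- carton_small: closed small carton 40 (x) x 36 (y) x 45 high standing in the tray, anywhere along the tray's y; origin under its centre. Leave it (sizes in mm)
- sheet_a: blue plastic sheet 9 thick (x), 140 wide, 105 tall, upright in another slot; origin at the middle of its lower edge. Leave it (sizes in mm)
- sheet_b: cardboard-coloured sheet 9 thick (x), 120 wide, 125 tall, upright in another slot; origin at the middle of its lower edge. Leave it (sizes in mm)
- parts_carton: open cardboard carton 80 x 110 x 50 high with small black parts, between the robot and the stand; origin under its centre. Leave it (sizes in mm)
- tape_roll: amber tape roll lying flat, 90 diameter, 30 high, beyond the stand; origin under its centre. Leave it (sizes in mm)
- cup: white cup 76 across the rim, 90 high, at the robot's right; origin under its centre. Leave it (sizes in mm)
- scanner: grey and black hand scanner lying flat, about 130 long and 40 high, at the robot's left; origin under its handle. Leave it (sizes in mm)
Mind the look-alikes: they are no part of the job. Of the things that look like the board, the smaller one is meant.

How it is judged (in metres and radians):
On the way:
1. the tin stands upright on the tray's floor, let go, before the board is leaned (x of tin in the frame of tray between -0.046 and 0.046 m and y of tin in the frame of tray between -0.081 and 0.081 m and z of tin in the frame of tray below 0.012 m and angle between tin's own z axis and vertical below 0.12 rad and linear speed of tin below 0.03 m/s and contact force between the fingers and tin below 0.1 N), for 0.2 s.
At the end, for the whole second after the job is handed in: Board at rest in the stand: foot's middle on the bay floor, 36-52 mm from the wall, within 35 mm of centre; leaning back 13.8-23 degrees, paper outward, within 7 degrees of parallel to the wall. Tin upright (within 7 degrees) and at rest on the tray floor (x of tin in the frame of tray between -0.046 and 0.046 m and y of tin in the frame of tray between -0.081 and 0.081 m and z of tin in the frame of tray below 0.012 m and angle between tin's own z axis and vertical below 0.12 rad and linear speed of tin below 0.03 m/s and x of board in the frame of stand between 0.036 and 0.052 m and y of board in the frame of stand between -0.035 and 0.035 m and z of board in the frame of stand below 0.015 m and angle between board's own x axis and vertical between 1.17 and 1.33 rad and angle between the y axis of board and the y axis of stand, either way round below 0.12 rad and linear speed of board below 0.02 m/s and angular speed of board below 0.1 rad/s); the robot touches nothing.
It fails at once if a sheet left in the block, the small carton, parts carton, tape roll, cup or scanner is moved more than 30 mm (distance of any of sheet_a, sheet_b, carton_small, parts_carton, tape_roll, cup, scanner from where it was at the start of the episode above 0.03 m).
It fails at once if the tin or the cup is knocked over (angle between any of tin, cup's own z axis and vertical above 0.7 rad).
It also fails if it takes over 58 s, if anything falls off the work surface, if the arm or the gripper's body presses on something with over 40 N, if the wrist force passes 120 N, or if a joint passes its speed limit or range.

## Working session

There is one attempt and no reset: what is moved stays moved. The work goes in short steps, Python scripts to look and compute and a tool call to move; the robot and the scene stay as the last step left them, time stands still between calls to the robot, and variables do not carry over. Pictures are saved under pics/ and viewed, and the job is handed in when it is done.

Besides the shell and the picture viewer there is one more tool, called after "Request:" by a JSON object that holds its "fn" and its "kwargs", one argument or row to a line. send_rows: Moves the arm, as the interface text tells. Its arguments: {"type":"object","properties":{"deltas":{"type":"array","items":{"type":"object","properties":{"dx":{"type":"number"},"dy":{"type":"number"},"dz":{"type":"number"},"ax":{"type":"number"},"ay":{"type":"number"},"az":{"type":"number"},"fingers":{"type":"number"}}}}},"required":["deltas"]}

```bash
mkdir -p pics
cat > h.py <<'E'
import numpy as np, cv2, pickle
from plant import ctrl
from scipy.spatial.transform import Rotation as Ro
def snap(n,f):
    o=ctrl.get_obs(); s=ctrl.snapshot(n); s['obs']=o
    cv2.imwrite(f'pics/{f}.png',s['image']); pickle.dump(s,open(f'pics/{f}.pkl','wb')); return s
def load(f): return pickle.load(open(f'pics/{f}.pkl','rb'))
def tool(o): return Ro.from_euler('xyz',o['orientation'],degrees=True).as_matrix(), np.array(o['tool_pos'])
def cam(s):
    if 'R' in s and s.get('R') is not None: return np.array(s['R']),np.array(s['t'])
    R,p=tool(s['obs']); T=np.eye(4);T[:3,:3]=R;T[:3,3]=p
    M=np.linalg.inv(T@np.array(s['hand_eye'])); return M[:3,:3],M[:3,3]
def ray(s,u,v):
    R,t=cam(s); return -R.T@t, R.T@np.array([(u-s['cx'])/s['fx'],(v-s['cy'])/s['fy'],1])
def atz(s,u,v,z):
    c,d=ray(s,u,v); return (c+d*(z-c[2])/d[2]).round(4)
def proj(s,X):
    R,t=cam(s); q=R@np.array(X)+t; return np.array([s['fx']*q[0]/q[2]+s['cx'],s['fy']*q[1]/q[2]+s['cy']]).round(1)
E
python3 -c "
from h import *
print(ctrl.get_obs())
for n in ['scene','top','wrist']:
  s=snap(n,n+'0'); print(n,s['fx'],s['cx'],s['cy'], cam(s)[0].round(3).tolist(), ray(s,320,200)[0])
"
```

```text
{'clock': 0.0, 'joint_pos': array([ 9.05333465e+01,  2.05900443e+01,  6.33810798e-01, -2.17743452e-02,
       -7.01396773e+01, -1.65059199e+01]), 'qvel': array([-0.01032867, -0.0401539 ,  0.02142626, -0.04848871, -0.01207569,
        0.00938341]), 'tau': array([-2.31169741e-05, -5.82719135e+01,  2.93046659e+01,  6.99694633e+00,
        6.94145914e-03, -1.62413630e-04]), 'tool_pos': array([0.18564552, 0.64847291, 0.25063347]), 'orientation': array([   4.46013004,   89.90192843, -101.51985786]), 'force': array([ 0.05156498,  0.6291612 , -0.03127557]), 'moment': array([-0.01500569, -0.00184012,  0.02255023]), 'opening': 0.08769799711065131}
scene 389.34028274918995 323.26883066584844 207.2913829294543 [[-0.086, 0.996, 0.015], [0.821, 0.079, -0.565], [-0.564, -0.036, -0.825]] [1.18281297 0.05545035 1.09509329]
top 407.3329927555263 328.8789561287666 200.69417266600772 [[0.026, -1.0, -0.015], [-0.994, -0.024, -0.11], [0.109, 0.018, -0.994]] [ 0.34108386 -0.00158071  1.56161854]
wrist 313.9284446408926 320.85894750750236 203.84135009954593 [[-0.275, -0.961, 0.002], [-0.92, 0.264, 0.29], [-0.279, 0.078, -0.957]] [0.26105386 0.62756317 0.38357134]
```

View pics/scene0.png

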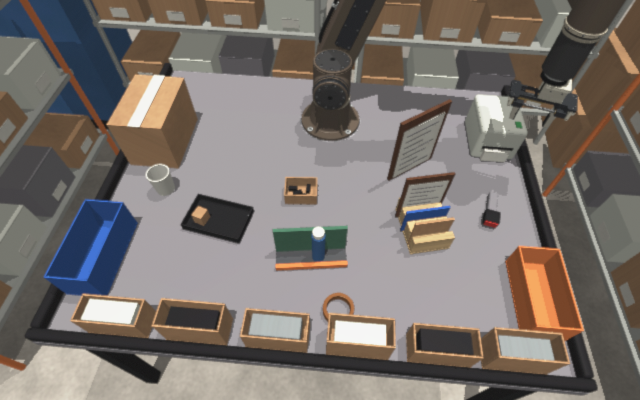

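View pics/top0.png

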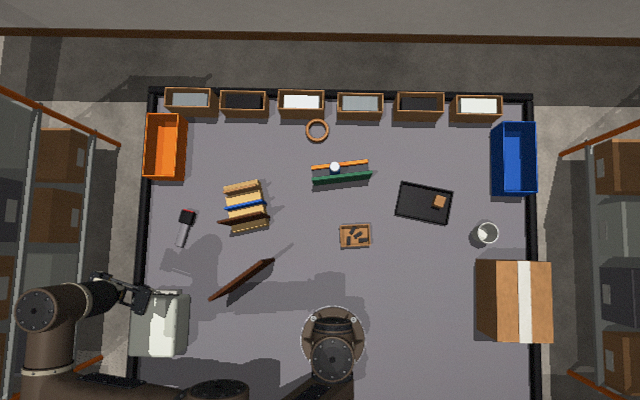

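View pics/wrist0.png

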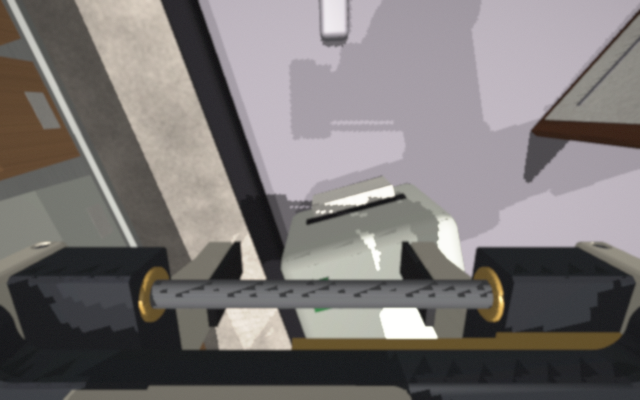

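The scene view has two look-alikes for the board: a large framed board standing free on the bench at (420,142), and a smaller one in the block's slot nearest the robot at (425,192). The description says the smaller one in the block. The tin is at (318,243). I'll check with close crops.

```bash
python3 -c "
from h import *
a=load('scene0')['image'];b=load('top0')['image']
f=lambda i,x,y,w,h,k:cv2.resize(i[y:y+h,x:x+w],None,fx=k,fy=k,interpolation=cv2.INTER_CUBIC)
cv2.imwrite('pics/c1.png',f(a,380,160,90,100,6)[:600])
cv2.imwrite('pics/c2.png',f(b,210,170,70,70,8))
cv2.imwrite('pics/c3.png',f(b,300,150,80,45,9))
cv2.imwrite('pics/c4.png',f(b,385,170,80,60,9))
cv2.imwrite('pics/c5.png',f(a,260,215,100,65,8))
cv2.imwrite('pics/c6.png',f(a,170,185,95,65,8))
"
```

```text
(no output)
```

View pics/c1.png

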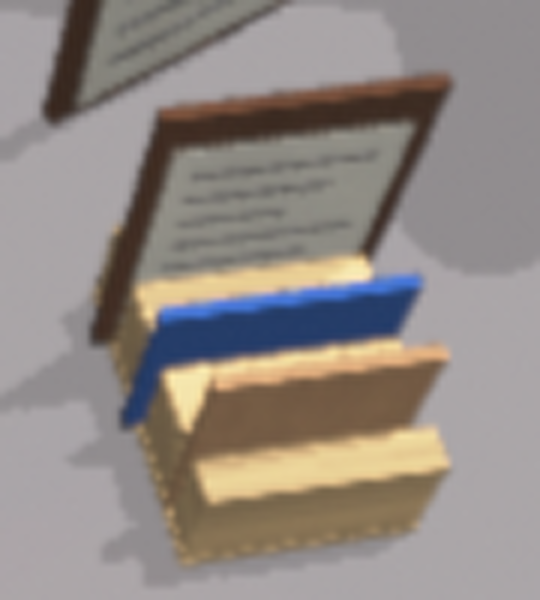

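View pics/c2.png

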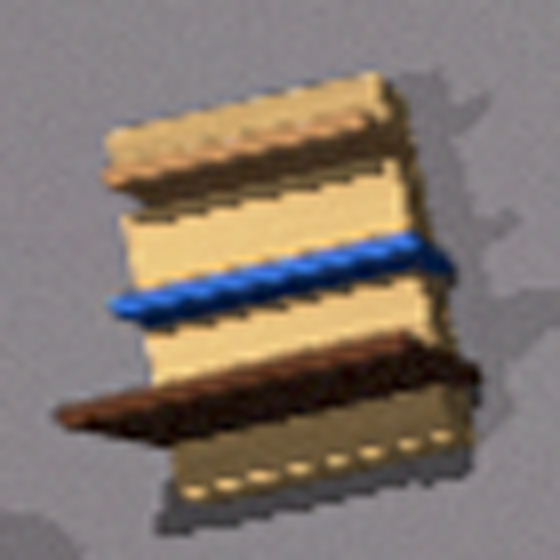

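View pics/c3.png

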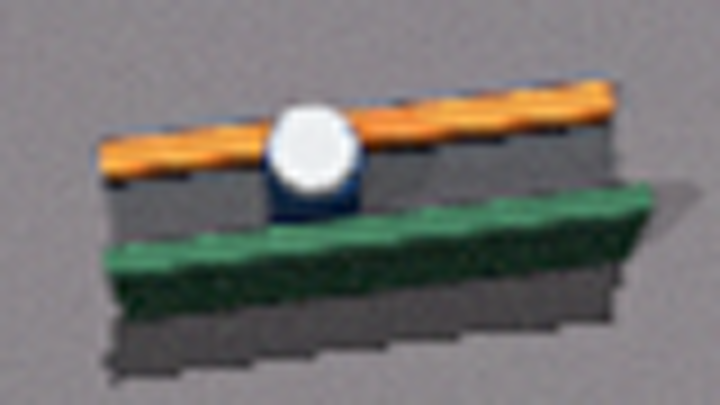

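View pics/c4.png

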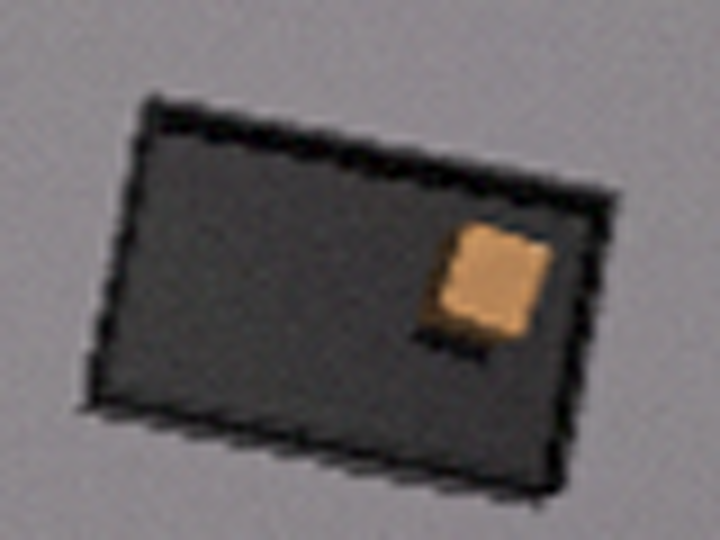

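View pics/c5.png

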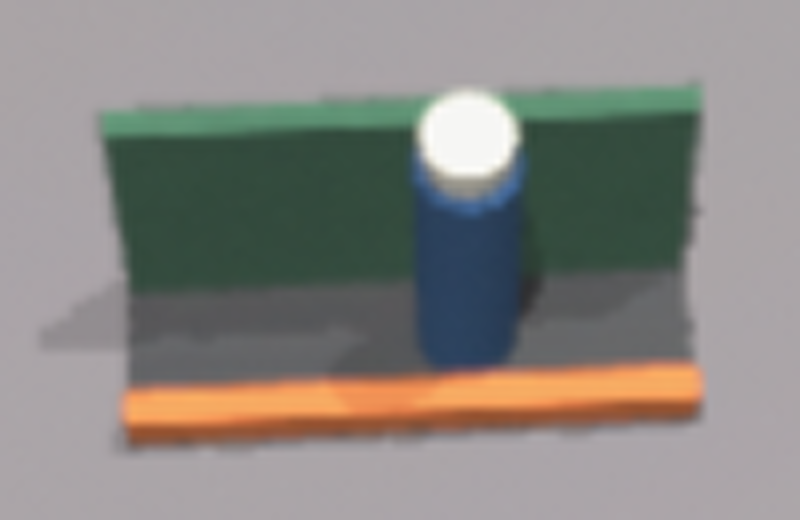

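View pics/c6.png

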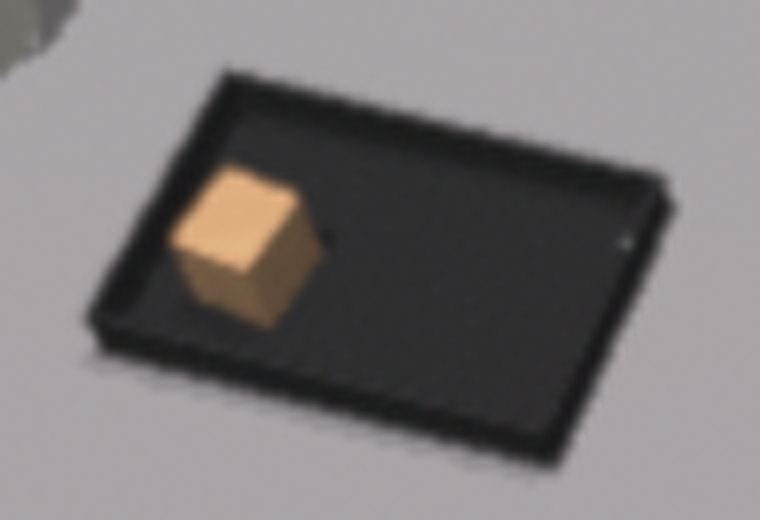

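```bash
cat > fit.py <<'E'
from h import *
from scipy.optimize import least_squares
S=load('scene0');T=load('top0')
cr={'c1':(S,380,160,6),'c2':(T,210,170,8),'c3':(T,300,150,9),'c4':(T,385,170,9),'c5':(S,260,215,8),'c6':(S,170,185,8)}
def px(c,u,v):
    s,x,y,k=cr[c]; return s,np.array([(u+.5)/k-.5+x,(v+.5)/k-.5+y])
def W(p,X):
    c,s=np.cos(p[2]),np.sin(p[2]); return [p[0]+c*X[0]-s*X[1],p[1]+s*X[0]+c*X[1],X[2]]
def fit(obs,p0,name):
    O=[(px(c,u,v),np.array(X)/1000) for c,u,v,X in obs]
    f=lambda p:np.concatenate([proj(s,W(p,X))-q for (s,q),X in O])
    r=least_squares(f,p0,loss='soft_l1'); print(name,r.x.round(4),np.degrees(r.x[2]).round(2)); print(r.fun.reshape(-1,2).round(1).tolist()); return r.x
st=fit([('c3',100,147,(64,110,21)),('c3',612,82,(64,-110,21)),('c3',105,180,(50,110,21)),('c3',615,118,(50,-110,21)),
('c3',105,248,(0,110,125)),('c3',652,185,(0,-110,125)),('c3',652,208,(-12,-110,125)),('c3',105,272,(-12,110,125)),
('c5',105,137,(0,-110,125)),('c5',698,112,(0,110,125)),('c5',100,112,(-12,-110,125)),('c5',700,87,(-12,110,125)),('c5',127,390,(50,-110,21)),('c5',695,368,(50,110,21)),('c5',125,428,(64,-110,21)),('c5',700,402,(64,110,21))],[.6,0,.1],'stand')
bl=fit([('c1',205,503,(87.5,-65,70)),('c1',450,468,(87.5,65,70)),('c1',195,465,(62,-65,70)),('c1',435,432,(62,65,70)),('c1',185,560,(87.5,-65,0)),('c1',420,530,(87.5,65,0)),
('c2',105,135,(87.5,65,70)),('c2',380,72,(87.5,-65,70)),('c2',185,495,(-87.5,65,0))],[.55,.28,.15],'block')
tr=fit([('c4',150,97,(65,100,30)),('c4',615,195,(65,-100,30)),('c4',90,405,(-65,100,30)),('c4',560,495,(-65,-100,30)),
('c6',228,72,(-65,-100,30)),('c6',668,180,(-65,100,30)),('c6',90,322,(65,-100,30)),('c6',555,440,(65,100,30))],[.5,-.3,-.2],'tray')
bo=fit([('c1',160,120,(4.5,-75,208)),('c1',450,80,(-2,75,208)),('c1',100,342,(0,-75,8)),('c2',55,412,(4.5,75,208)),('c2',405,337,(4.5,-75,208))],[.5,.25,.15],'board')
ca=fit([('c6',172,240,(20,-18,50)),('c6',240,270,(20,18,50)),('c6',298,195,(-20,18,50)),('c6',232,165,(-20,-18,50)),('c6',270,328,(20,18,5)),
('c4',555,243,(20,-18,50)),('c4',468,222,(20,18,50)),('c4',440,305,(-20,18,50)),('c4',525,338,(-20,-18,50))],[.5,-.35,-.2],'carton')
ti=fit([('c3',314,148,(0,0,155)),('c5',468,135,(0,0,155))],[.6,0,0],'tin')
def loc(p,q):
    d=np.array(q[:2])-p[:2]; c,s=np.cos(p[2]),np.sin(p[2]); return np.array([c*d[0]+s*d[1],-s*d[0]+c*d[1]]).round(4)
print('board in block',loc(bl,bo),'tin in stand',loc(st,ti),'carton in tray',loc(tr,ca))
pickle.dump(dict(st=st,bl=bl,tr=tr,bo=bo,ca=ca,ti=ti),open('poses.pkl','wb'))
E
python3 fit.py
```

```text
stand [0.6 0.  0.1] 5.73
[[-4.2, -2.5], [-4.0, 0.3], [-4.4, -2.7], [-4.0, -0.1], [-5.5, -2.0], [-4.9, 0.3], [-4.6, 1.0], [-5.3, -1.4], [5.8, -1.8], [7.4, 1.0], [6.6, -2.2], [6.9, 0.7], [5.0, -1.6], [6.1, 0.6], [5.0, -2.3], [5.6, 0.6]]
block [0.55 0.28 0.15] 8.59
[[-21.1, 15.9], [-18.4, 19.4], [-20.9, 14.4], [-17.9, 17.8], [-21.5, 16.7], [-19.2, 19.5], [18.1, -20.3], [18.2, -16.8], [16.8, -17.4]]
tray [ 0.5 -0.3 -0.2] -11.46
[[-8.4, 2.5], [-8.1, 3.2], [-8.9, 1.5], [-8.7, 3.4], [11.0, -4.6], [10.9, -4.0], [10.4, -5.0], [10.1, -4.2]]
board [0.5  0.25 0.15] 8.59
[[-24.9, 14.7], [-21.8, 17.3], [-23.6, 12.9], [22.6, -23.6], [23.1, -19.8]]
carton [ 0.5  -0.35 -0.2 ] -11.46
[[12.9, -4.4], [14.7, -5.4], [12.8, -5.8], [10.9, -4.7], [13.9, -5.2], [-10.5, 4.3], [-10.4, 4.6], [-9.4, 5.8], [-9.3, 4.3]]
tin [0.6 0.  0. ] 0.0
[[2.0, 5.2], [-1.7, -7.1]]
board in block [-0.0539 -0.0222] tin in stand [0. 0.] carton in tray [ 0.0099 -0.049 ]
```

Rounding inside proj broke the optimiser's gradients, so I'll take it out and rerun.

```bash
sed -i "s/+s\['cy'\]\]).round(1)/+s['cy']])/" h.py; python3 fit.py
```

```text
stand [ 0.6011 -0.0184  0.1428] 8.18
[[0.0, -1.4], [-0.0, -0.9], [-0.1, -1.5], [0.1, -1.4], [-0.2, -0.9], [0.1, -1.2], [0.5, -0.4], [0.1, -0.3], [-0.6, -0.5], [1.0, -0.5], [0.1, -1.0], [0.3, -0.9], [-0.5, -0.4], [0.6, -0.9], [-0.3, -1.0], [0.4, -1.0]]
block [0.4838 0.3392 0.219 ] 12.55
[[0.4, -1.0], [1.0, 0.2], [-0.1, -1.9], [0.8, -1.0], [-0.8, 0.3], [-0.5, 0.8], [-0.1, -1.7], [-0.1, -0.6], [2.3, 0.2]]
tray [ 0.5154 -0.3316 -0.1787] -10.24
[[-0.5, -0.9], [0.0, -1.3], [-0.2, -1.7], [0.2, -0.9], [0.0, -1.2], [0.6, -1.6], [-0.5, -1.1], [-0.2, -1.2]]
board [0.4302 0.3226 0.2609] 14.95
[[0.7, -0.3], [0.3, -1.8], [-1.1, -1.0], [0.1, -0.9], [0.1, -2.0]]
carton [ 0.5212 -0.3867 -0.343 ] -19.65
[[-0.4, -0.7], [0.5, -0.4], [0.4, -0.5], [-0.7, -0.6], [0.1, -0.2], [-0.1, -0.2], [0.4, -1.3], [-0.1, -0.6], [-0.4, -0.8]]
tin [0.621 0.007 0.   ] 0.0
[[0.1, -0.7], [0.1, -0.6]]
board in block [-0.0559 -0.0045] tin in stand [0.0233 0.0223] carton in tray [ 0.0155 -0.0532]
```

Run:
```python
from h import *
o=ctrl.get_obs(); R,p=tool(o); print(R.round(3),p)
S=load('scene0');T=load('top0')
def tri(a,b):
    A=[];B=[]
    for s,(u,v) in ((S,a),(T,b)):
        c,d=ray(s,u,v); d/=np.linalg.norm(d); P=np.eye(3)-np.outer(d,d);A.append(P);B.append(P@c)
    return np.linalg.lstsq(np.vstack(A),np.hstack(B),rcond=None)[0].round(3)
print(tri((398,131),(210,299)),tri((450,106),(272,262)))
cv2.imwrite('pics/c7.png',cv2.resize(S['image'][85:185,375:475],None,fx=6,fy=6,interpolation=cv2.INTER_CUBIC))
cv2.imwrite('pics/c8.png',cv2.resize(T['image'][245:315,200:300],None,fx=7,fy=7,interpolation=cv2.INTER_CUBIC))
```

```text
[[-0.     0.961 -0.275]
 [-0.001 -0.275 -0.961]
 [-1.     0.     0.001]] [0.18568953 0.6485951  0.25083446]
[0.162 0.329 0.151] [0.305 0.262 0.365]
```

View pics/c7.png

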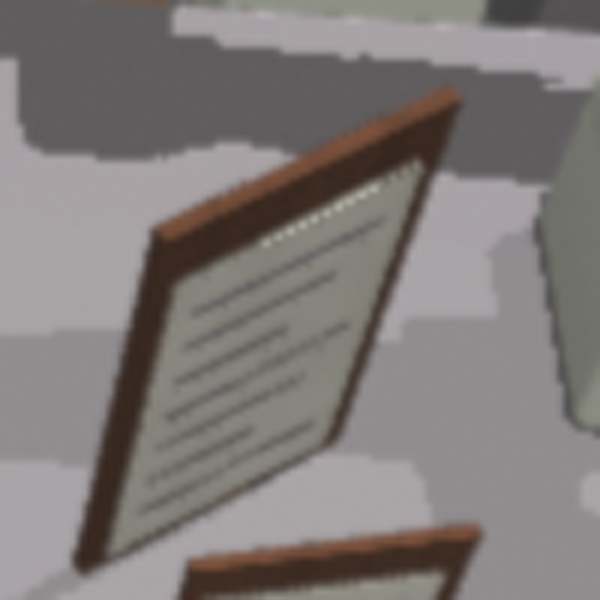

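View pics/c8.png

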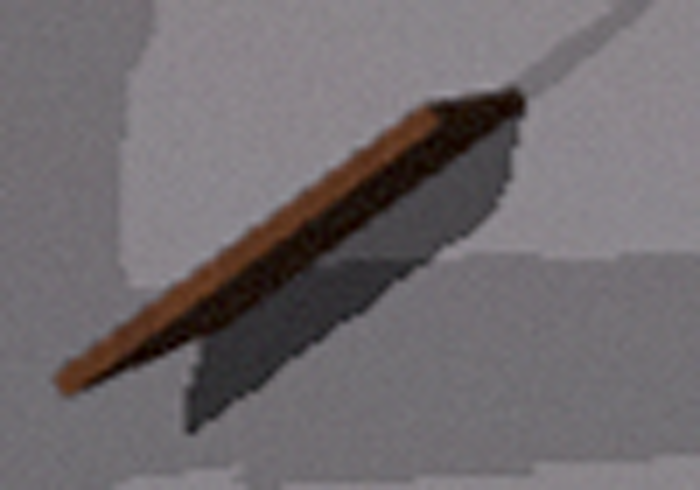

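Run:
```python
from h import *
S=load('scene0');T=load('top0')
def tri(a,b):
    A=[];B=[]
    for s,(u,v) in ((S,a),(T,b)):
        c,d=ray(s,u,v); d/=np.linalg.norm(d); P=np.eye(3)-np.outer(d,d);A.append(P);B.append(P@c)
    return np.linalg.lstsq(np.vstack(A),np.hstack(B),rcond=None)[0].round(3)
print(tri((451.,101),(209.5,299.5)),tri((401.3,124),(262,260.5)))
```

```text
[0.163 0.39  0.263] [0.288 0.228 0.267]
```

Request:
{"fn": "send_rows", "kwargs": {
  "deltas": [
    {"dx":-40,"ax":-1.6,"fingers":1},
    {"dx":-45,"ax":-1.6,"fingers":1},
    {"dx":-45,"ax":-1.64,"fingers":1},
    {"dy":24,"dz":50},
    {"dy":24,"dz":50},
    {"dy":24,"dz":50},
    {"dy":24,"dz":50},
    {"dy":24,"dz":50},
    {"dy":24,"dz":50},
    {"dy":24,"dz":50}
  ]
}}

```text
validation failed for argument at $.de...
```

```bash
python3 -c "
from h import *
o=ctrl.get_obs();print(o['clock'],o['joint_pos'].round(1),o['opening']);print(*tool(o))"
```

```text
0.15 [ 90.5  20.6   0.6  -0.  -70.1 -16.5] 0.08742040912914238
[[-2.34849766e-04  9.61352812e-01 -2.75319298e-01]
 [-1.28318336e-03 -2.75319369e-01 -9.61351964e-01]
 [-9.99999149e-01  1.27511857e-04  1.29825062e-03]] [0.18568953 0.6485951  0.25083446]
```

Request:
{"fn": "send_rows", "kwargs": {
  "deltas": [
    {"dx":-40,"dy":0,"dz":0,"ax":-1.6,"ay":0,"az":0,"fingers":1},
    {"dx":-45,"dy":0,"dz":0,"ax":-1.6,"ay":0,"az":0,"fingers":1},
    {"dx":-45,"dy":0,"dz":0,"ax":-1.6,"ay":0,"az":0,"fingers":1},
    {"dx":0,"dy":24,"dz":50,"ax":0,"ay":0,"az":0,"fingers":1},
    {"dx":0,"dy":24,"dz":50,"ax":0,"ay":0,"az":0,"fingers":1},
    {"dx":0,"dy":24,"dz":50,"ax":0,"ay":0,"az":0,"fingers":1},
    {"dx":0,"dy":24,"dz":50,"ax":0,"ay":0,"az":0,"fingers":1}
  ]
}}

```text
clock: 1.02
tool_pos: [0.3094, 0.4626, 0.3814]
orientation: [-40.6, 90.0, -122.6]
force: [1.5, 0.3, 1.2]
opening: 0.0878
```

```bash
python3 -c "
from h import *
o=ctrl.get_obs();print(o['clock'],o['joint_pos'].round(1),o['opening']);print(*tool(o))"
```

```text
1.025 [ 76.4   6.   -1.7  -0.  -82.2  21.7] 0.08776006478692577
[[-8.64003435e-05  9.90161756e-01  1.39927442e-01]
 [-1.35330495e-04  1.39927430e-01 -9.90161753e-01]
 [-9.99999987e-01 -1.04486765e-04  1.21909302e-04]] [0.30938867 0.46257306 0.3814175 ]
```

Request:
{"fn": "send_rows", "kwargs": {
  "deltas": [
    {"dx":0,"dy":24.5,"dz":49.5,"ax":0,"ay":0,"az":0,"fingers":1},
    {"dx":0,"dy":24.5,"dz":49.5,"ax":0,"ay":0,"az":0,"fingers":1},
    {"dx":0,"dy":24.5,"dz":49.5,"ax":0,"ay":0,"az":0,"fingers":1},
    {"dx":0,"dy":24.5,"dz":49.5,"ax":0,"ay":0,"az":0,"fingers":1},
    {"dx":0,"dy":24.5,"dz":49.5,"ax":0,"ay":0,"az":0,"fingers":1},
    {"dx":0,"dy":24.5,"dz":49.5,"ax":0,"ay":0,"az":0,"fingers":1},
    {"dx":0,"dy":24.5,"dz":49.5,"ax":0,"ay":0,"az":0,"fingers":1},
    {"dx":0,"dy":24.5,"dz":49.5,"ax":0,"ay":0,"az":0,"fingers":1},
    {"dx":0,"dy":24.5,"dz":49.5,"ax":0,"ay":0,"az":0,"fingers":1},
    {"dx":0,"dy":24.5,"dz":49.5,"ax":0,"ay":0,"az":0,"fingers":1},
    {"dx":0,"dy":0,"dz":0,"ax":0,"ay":0,"az":0,"fingers":1},
    {"dx":0,"dy":0,"dz":0,"ax":0,"ay":0,"az":0,"fingers":1}
  ]
}}

```text
clock: 2.52
tool_pos: [0.6203, 0.0081, 0.381]
orientation: [-94.3, 89.9, -176.4]
force: [-0.8, 1.0, 0.5]
opening: 0.0874
```

```bash
python3 -c "
from h import *
s=snap('wrist','w1');o=s['obs'];print(o['clock'],o['joint_pos'].round(1),o['force']);print(*tool(o))
P=pickle.load(open('poses.pkl','rb'))
st=P['st'];c,n=np.cos(st[2]),np.sin(st[2])
f=lambda X:[st[0]+c*X[0]-n*X[1],st[1]+n*X[0]+c*X[1],X[2]]
for X in [(0,.11,.125),(0,-.11,.125),(.05,.11,.021),(.05,-.11,.021)]: print(X,proj(s,f(X)))
print('cap',proj(s,[.621,.007,.155]))
"
```

```text
2.525 [ 18.7  12.5   6.   -0.  -83.6  79.2] [-0.76180365  0.9524728   0.52457613]
[[-1.02682132e-03  9.90346017e-01  1.38613537e-01]
 [-6.52946564e-05  1.38613543e-01 -9.90346546e-01]
 [-9.99999471e-01 -1.02595967e-03 -7.76670379e-05]] [0.62031431 0.00810042 0.38100427]
(0, 0.11, 0.125) [253.57765862 191.47796381]
(0, -0.11, 0.125) [425.63151871 190.91177287]
(0.05, 0.11, 0.021) [265.20902765 143.24744295]
(0.05, -0.11, 0.021) [407.20763882 142.76219485]
cap [322.17864434 178.39747179]
```

View pics/w1.png

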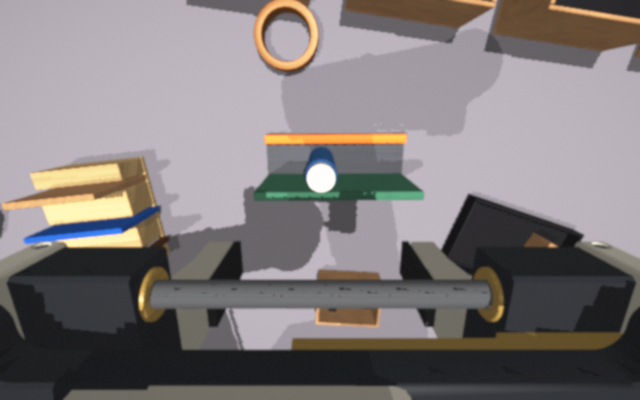

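```bash
python3 -c "
from h import *
s=load('w1');cv2.imwrite('pics/c9.png',cv2.resize(s['image'][125:210,245:435],None,fx=4,fy=4,interpolation=cv2.INTER_CUBIC))"
```

```text
(no output)
```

View pics/c9.png

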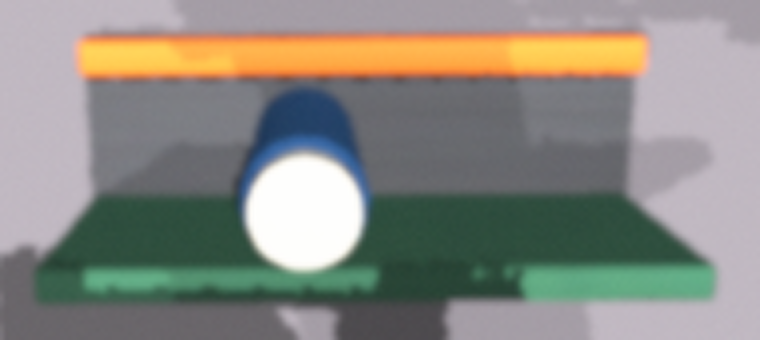

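Request:
{"fn": "send_rows", "kwargs": {
  "deltas": [
    {"dx":45,"dy":0,"dz":0,"ax":0,"ay":0,"az":0,"fingers":1},
    {"dx":50,"dy":0,"dz":0,"ax":0,"ay":0,"az":0,"fingers":1},
    {"dx":50,"dy":0,"dz":0,"ax":0,"ay":0,"az":0,"fingers":1},
    {"dx":50,"dy":0,"dz":0,"ax":0,"ay":0,"az":0,"fingers":1},
    {"dx":40,"dy":0,"dz":0,"ax":0,"ay":0,"az":0,"fingers":1},
    {"dx":22,"dy":0,"dz":0,"ax":0,"ay":0,"az":0,"fingers":1},
    {"dx":0,"dy":0,"dz":0,"ax":0,"ay":0,"az":0,"fingers":1},
    {"dx":0,"dy":0,"dz":0,"ax":0,"ay":0,"az":0,"fingers":0.3},
    {"dx":0,"dy":0,"dz":0,"ax":0,"ay":0,"az":0,"fingers":0.3},
    {"dx":0,"dy":0,"dz":0,"ax":0,"ay":0,"az":0,"fingers":0.3},
    {"dx":0,"dy":0,"dz":0,"ax":0,"ay":0,"az":0,"fingers":0.3},
    {"dx":0,"dy":0,"dz":0,"ax":0,"ay":0,"az":0,"fingers":0.3}
  ]
}}

```text
clock: 4.08
tool_pos: [0.6205, 0.0083, 0.1247]
orientation: [104.3, 90.0, 22.3]
force: [0.7, -0.6, -0.0]
opening: 0.0434
```

```bash
python3 -c "
from h import *
s=snap('wrist','w2');o=s['obs'];print(o['clock'],o['joint_pos'].round(1),o['force'],o['opening']);print(*tool(o))
"
```

```text
4.075 [ 18.8  21.6 -15.7  -0.  -52.7  79.3] [ 0.68974641 -0.5577612  -0.02146007] 0.04335889721710559
[[ 2.46191983e-04  9.90229637e-01  1.39446069e-01]
 [ 1.01218793e-04  1.39446048e-01 -9.90229665e-01]
 [-9.99999965e-01  2.57901167e-04 -6.58993496e-05]] [0.62051795 0.00825562 0.12473065]
```

View pics/w2.png

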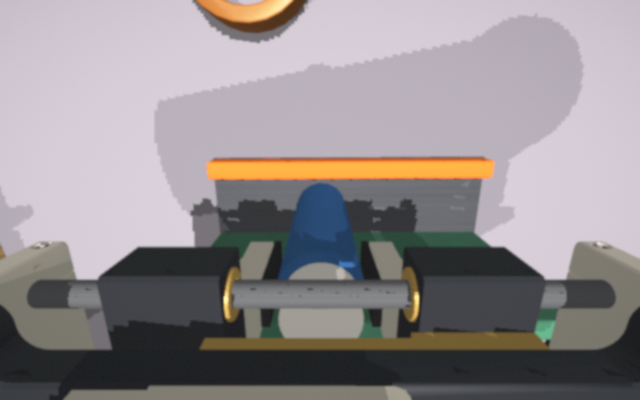

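Request:
{"fn": "send_rows", "kwargs": {
  "deltas": [
    {"dx":0,"dy":0,"dz":0,"ax":0,"ay":0,"az":0,"fingers":0.3},
    {"dx":0,"dy":0,"dz":0,"ax":0,"ay":0,"az":0,"fingers":0.3},
    {"dx":0,"dy":0,"dz":0,"ax":0,"ay":0,"az":0,"fingers":0.3},
    {"dx":-15,"dy":0,"dz":0,"ax":0,"ay":0,"az":0,"fingers":0.3},
    {"dx":-40,"dy":0,"dz":0,"ax":0,"ay":0,"az":0,"fingers":0.3},
    {"dx":-45,"dy":0,"dz":0,"ax":0,"ay":0,"az":0,"fingers":0.3},
    {"dx":-45,"dy":0,"dz":0,"ax":0,"ay":0,"az":0,"fingers":0.3},
    {"dx":0,"dy":0,"dz":0,"ax":0,"ay":0,"az":0,"fingers":0.3}
  ]
}}

```text
clock: 5.12
tool_pos: [0.6223, 0.0085, 0.2748]
orientation: [93.0, 89.5, 11.1]
force: [-0.1, -0.0, -2.4]
opening: 0.0393
```

Request:
{"fn": "send_rows", "kwargs": {
  "deltas": [
    {"dx":0,"dy":-10,"dz":20,"ax":0,"ay":0,"az":0,"fingers":0.3},
    {"dx":0,"dy":-17,"dz":35,"ax":0,"ay":0,"az":0,"fingers":0.3},
    {"dx":0,"dy":-20,"dz":40,"ax":0,"ay":0,"az":0,"fingers":0.3},
    {"dx":0,"dy":-20,"dz":40,"ax":0,"ay":0,"az":0,"fingers":0.3},
    {"dx":0,"dy":-20,"dz":40,"ax":0,"ay":0,"az":0,"fingers":0.3},
    {"dx":0,"dy":-20,"dz":40,"ax":0,"ay":0,"az":0,"fingers":0.3},
    {"dx":0,"dy":-20,"dz":40,"ax":0,"ay":0,"az":0,"fingers":0.3},
    {"dx":0,"dy":-10,"dz":24,"ax":0,"ay":0,"az":0,"fingers":0.3},
    {"dx":0,"dy":0,"dz":0,"ax":0,"ay":0,"az":0,"fingers":0.3}
  ]
}}

```text
clock: 6.25
tool_pos: [0.5218, -0.2889, 0.2683]
orientation: [-111.8, 89.8, 166.0]
force: [0.1, -0.1, -2.3]
opening: 0.0395
```

```bash
python3 -c "
from h import *
s=snap('scene','s2');o=s['obs'];print(o['clock'],o['joint_pos'].round(1),o['force'],o['opening']);print(*tool(o))
cv2.imwrite('pics/s2c.png',cv2.resize(s['image'][100:280,120:380],None,fx=3,fy=3,interpolation=cv2.INTER_CUBIC))
"
```

```text
6.25 [-10.2  12.7  -8.1  -0.  -69.4 108.1] [ 0.05442384 -0.12521507 -2.26509642] 0.03954943275531782
[[-2.66039050e-03  9.90630809e-01  1.36541288e-01]
 [ 6.61513220e-04  1.36543485e-01 -9.90633857e-01]
 [-9.99996242e-01 -2.54514904e-03 -1.01857437e-03]] [ 0.52179958 -0.28891542  0.26825317]
```

View pics/s2c.png

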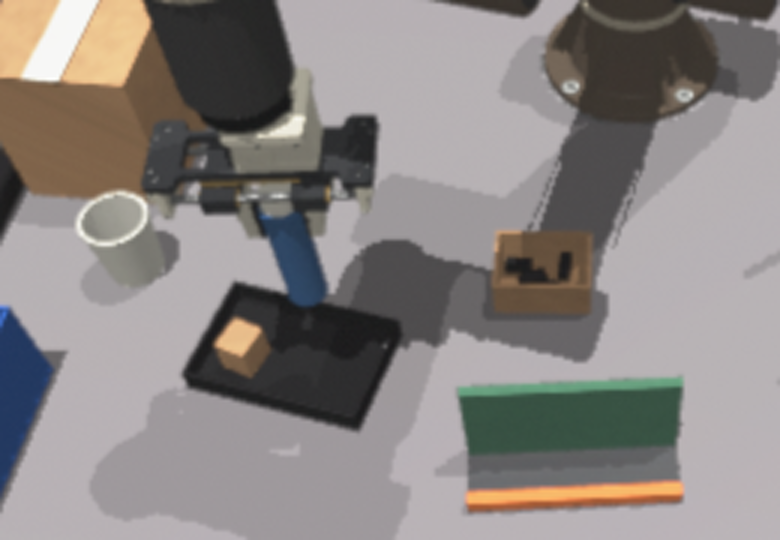

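Request:
{"fn": "send_rows", "kwargs": {
  "deltas": [
    {"dx":45,"dy":0,"dz":0,"ax":0,"ay":0,"az":0,"fingers":0.3},
    {"dx":45,"dy":0,"dz":0,"ax":0,"ay":0,"az":0,"fingers":0.3},
    {"dx":35,"dy":0,"dz":0,"ax":0,"ay":0,"az":0,"fingers":0.3},
    {"dx":12,"dy":0,"dz":0,"ax":0,"ay":0,"az":0,"fingers":0.3},
    {"dx":4,"dy":0,"dz":0,"ax":0,"ay":0,"az":0,"fingers":0.3},
    {"dx":1,"dy":0,"dz":0,"ax":0,"ay":0,"az":0,"fingers":0.3}
  ]
}}

```text
clock: 7.05
tool_pos: [0.5246, -0.2871, 0.1287]
orientation: [62.1, 89.9, -19.9]
force: [0.4, -0.2, -2.0]
opening: 0.0391
```

```bash
python3 -c "
from h import *
s=snap('scene','s3');o=s['obs'];print(o['clock'],o['joint_pos'].round(1),o['force'],o['opening']);print(*tool(o))
cv2.imwrite('pics/s3c.png',cv2.resize(s['image'][160:250,150:280],None,fx=6,fy=6,interpolation=cv2.INTER_CUBIC))
"
```

```text
7.05 [-10.   19.4 -18.5   0.  -52.  108. ] [ 0.38859042 -0.19243577 -1.97402835] 0.03908436761330083
[[ 1.65502332e-03  9.90127603e-01  1.40159161e-01]
 [-5.97575649e-04  1.40160307e-01 -9.90128644e-01]
 [-9.99998452e-01  1.55493030e-03  8.23644722e-04]] [ 0.52460964 -0.28712204  0.12870496]
```

View pics/s3c.png

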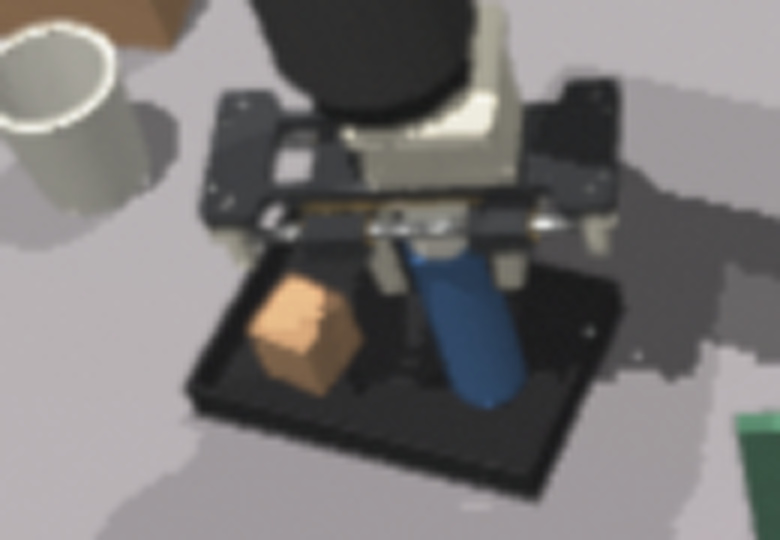

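```bash
python3 -c "
from h import *
s=load('s3')
for z in (.009,.135): print((proj(s,[.5246,-.287,z])-[150,160])*6, (proj(s,[.5446,-.287,z])-[150,160])*6)
"
```

```text
[489.96104322 368.17221719] [481.91814541 399.17363694]
[445.11663098 234.13832   ] [435.92123377 266.60793048]
```

Request:
{"fn": "send_rows", "kwargs": {
  "deltas": [
    {"dx":2,"dy":0,"dz":0,"ax":0,"ay":0,"az":0,"fingers":0.3},
    {"dx":1,"dy":0,"dz":0,"ax":0,"ay":0,"az":0,"fingers":0.3},
    {"dx":0,"dy":0,"dz":0,"ax":0,"ay":0,"az":0,"fingers":0.3}
  ]
}}

```text
clock: 7.48
tool_pos: [0.5238, -0.2871, 0.1247]
orientation: [65.5, 90.0, -16.4]
force: [-1.1, 0.6, -2.3]
opening: 0.0391
```

Request:
{"fn": "send_rows", "kwargs": {
  "deltas": [
    {"dx":1.5,"dy":0,"dz":0,"ax":0,"ay":0,"az":0,"fingers":0.3},
    {"dx":0,"dy":0,"dz":0,"ax":0,"ay":0,"az":0,"fingers":0.3}
  ]
}}

```text
clock: 7.72
tool_pos: [0.5242, -0.2872, 0.1246]
orientation: [53.6, 89.9, -28.4]
force: [-2.6, 2.0, 8.7]
opening: 0.0394
```

Contact made: the vertical force changed from -2.3 to +8.7 N. Releasing.

Request:
{"fn": "send_rows", "kwargs": {
  "deltas": [
    {"dx":0,"dy":0,"dz":0,"ax":0,"ay":0,"az":0,"fingers":1},
    {"dx":0,"dy":0,"dz":0,"ax":0,"ay":0,"az":0,"fingers":1},
    {"dx":0,"dy":0,"dz":0,"ax":0,"ay":0,"az":0,"fingers":1},
    {"dx":0,"dy":0,"dz":0,"ax":0,"ay":0,"az":0,"fingers":1},
    {"dx":0,"dy":0,"dz":0,"ax":0,"ay":0,"az":0,"fingers":1},
    {"dx":-15,"dy":0,"dz":0,"ax":0,"ay":0,"az":0,"fingers":1},
    {"dx":-45,"dy":0,"dz":0,"ax":0,"ay":0,"az":0,"fingers":1},
    {"dx":-50,"dy":0,"dz":0,"ax":1.9,"ay":0,"az":0,"fingers":1},
    {"dx":-50,"dy":0,"dz":0,"ax":1.9,"ay":0,"az":0,"fingers":1},
    {"dx":-50,"dy":0,"dz":0,"ax":1.9,"ay":0,"az":0,"fingers":1},
    {"dx":-50,"dy":0,"dz":0,"ax":1.9,"ay":0,"az":0,"fingers":1}
  ]
}}

```text
clock: 9.1
tool_pos: [0.5232, -0.287, 0.3863]
orientation: [102.1, 89.9, -18.1]
force: [0.0, -0.1, -0.8]
opening: 0.0874
```

```bash
python3 -c "
from h import *
s=snap('scene','s4');o=s['obs'];print(o['clock'],o['joint_pos'].round(1),o['force'],o['opening']);print(*tool(o))
cv2.imwrite('pics/s4c.png',cv2.resize(s['image'][130:250,150:280],None,fx=5,fy=5,interpolation=cv2.INTER_CUBIC))
"
```

```text
9.1 [-10.    9.9   3.5   0.  -83.5  69.7] [ 0.00079776 -0.0934028  -0.76333477] 0.08744912282452258
[[ 1.55519331e-03  8.63529139e-01 -5.04296546e-01]
 [-5.09531090e-04 -5.04296407e-01 -8.63530471e-01]
 [-9.99998661e-01  1.59991158e-03 -3.44283455e-04]] [ 0.52323845 -0.28704162  0.38629003]
```

View pics/s4c.png

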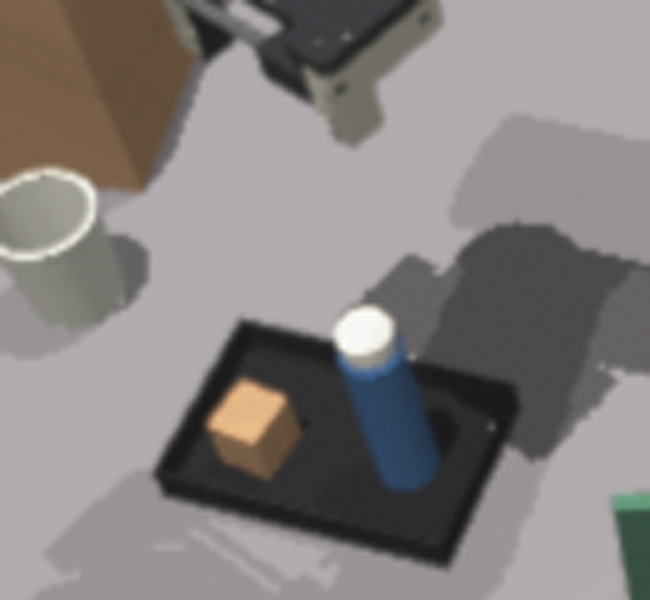

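Request:
{"fn": "send_rows", "kwargs": {
  "deltas": [
    {"dx":-5,"dy":0,"dz":0,"ax":1.9,"ay":0,"az":0,"fingers":1},
    {"dx":-5,"dy":0,"dz":0,"ax":1.9,"ay":0,"az":0,"fingers":1},
    {"dx":0,"dy":0,"dz":0,"ax":1.9,"ay":0,"az":0,"fingers":1},
    {"dx":0,"dy":0,"dz":0,"ax":1.9,"ay":0,"az":0,"fingers":1},
    {"dx":0,"dy":0,"dz":0,"ax":1.8,"ay":0,"az":0,"fingers":1},
    {"dx":0,"dy":-51,"dz":-3.5,"ax":0,"ay":0,"az":0,"fingers":1},
    {"dx":0,"dy":-51,"dz":-3.5,"ax":0,"ay":0,"az":0,"fingers":1},
    {"dx":0,"dy":-51,"dz":-3.5,"ax":0,"ay":0,"az":0,"fingers":1},
    {"dx":0,"dy":-51,"dz":-3.5,"ax":0,"ay":0,"az":0,"fingers":1},
    {"dx":0,"dy":-51,"dz":-3.5,"ax":0,"ay":0,"az":0,"fingers":1},
    {"dx":0,"dy":-51,"dz":-3.5,"ax":0,"ay":0,"az":0,"fingers":1}
  ]
}}

```text
clock: 10.52
tool_pos: [0.4745, 0.0171, 0.3942]
orientation: [-173.8, 89.9, 19.2]
force: [1.5, 1.4, 0.4]
opening: 0.0876
```

Request:
{"fn": "send_rows", "kwargs": {
  "deltas": [
    {"dx":0,"dy":-51,"dz":-3.5,"ax":0,"ay":0,"az":0,"fingers":1},
    {"dx":0,"dy":-51,"dz":-3.5,"ax":0,"ay":0,"az":0,"fingers":1},
    {"dx":0,"dy":-51,"dz":-3.5,"ax":0,"ay":0,"az":0,"fingers":1},
    {"dx":0,"dy":-51,"dz":-3.5,"ax":0,"ay":0,"az":0,"fingers":1},
    {"dx":0,"dy":-51,"dz":-3.5,"ax":0,"ay":0,"az":0,"fingers":1},
    {"dx":0,"dy":-51,"dz":-3.5,"ax":0,"ay":0,"az":0,"fingers":1},
    {"dx":0,"dy":0,"dz":0,"ax":0,"ay":0,"az":0,"fingers":1},
    {"dx":0,"dy":0,"dz":0,"ax":0,"ay":0,"az":0,"fingers":1}
  ]
}}

```text
clock: 11.52
tool_pos: [0.4266, 0.3185, 0.3936]
orientation: [-172.4, 90.0, 20.7]
force: [1.0, -0.7, 0.3]
opening: 0.0872
```

```bash
python3 -c "
from h import *
s=snap('wrist','w5');o=s['obs'];print(o['clock'],o['joint_pos'].round(1),o['force'],o['opening']);print(*tool(o))
s=snap('scene','s5')
"
```

```text
11.525 [ 57.9   3.4  -3.1   0.  -83.4 -44.8] [ 1.03518204 -0.65048657  0.28168911] 0.08723579223354962
[[ 3.19244231e-04  2.26474367e-01 -9.74017073e-01]
 [ 1.20468606e-04 -9.74017125e-01 -2.26474339e-01]
 [-9.99999942e-01 -4.50378526e-05 -3.38232399e-04]] [0.4265584  0.31853731 0.39355714]
```

View pics/w5.png

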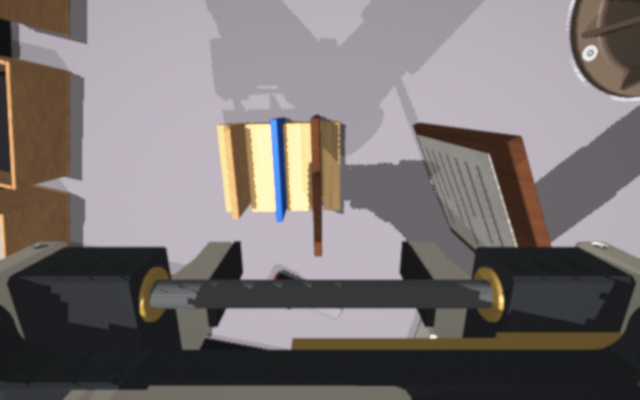

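View pics/s5.png

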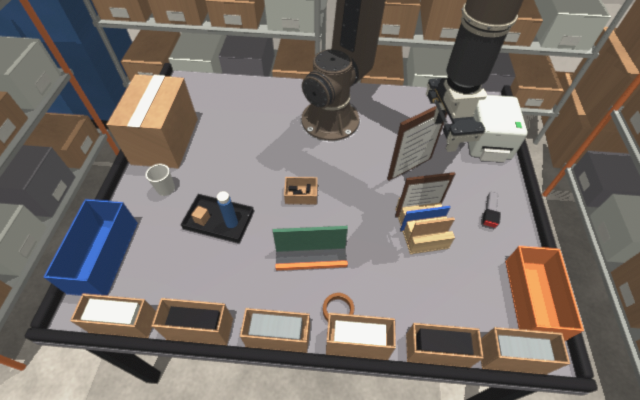

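```bash
python3 -c "
from h import *
s=load('w5');cv2.imwrite('pics/c10.png',cv2.resize(s['image'][108:262,210:350],None,fx=4,fy=4,interpolation=cv2.INTER_CUBIC)[:600])"
```

```text
(no output)
```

View pics/c10.png

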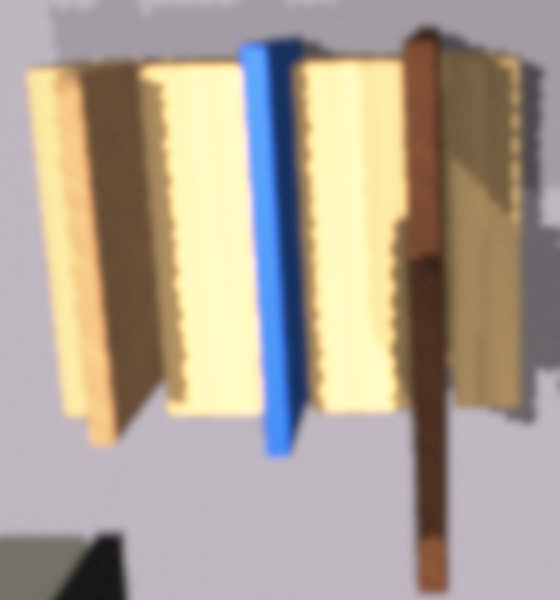

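```bash
python3 -c "
from h import *
s=load('w5')
a,b=atz(s,315.6,116,.208),atz(s,318.1,255.4,.208);print(a,b,np.linalg.norm(a-b),(a+b)/2, np.degrees(np.arctan2((a-b)[1],(a-b)[0]))+90)
R,p=tool(s['obs']);print(R.T@((a+b)/2-p))
P=pickle.load(open('poses.pkl','rb'));bl=P['bl'];print(bl)
for X in [(.0875,.065,.07),(.0875,-.065,.07),(-.0875,.065,0),(-.0875,-.065,0)]:
  c,n=np.cos(bl[2]),np.sin(bl[2]); q=proj(s,[bl[0]+c*X[0]-n*X[1],bl[1]+n*X[0]+c*X[1],X[2]]); print((q-[210,108])*4)
"
```

```text
[0.4477 0.2502 0.208 ] [0.4117 0.3955 0.208 ] 0.14969331982423267 [0.4297  0.32285 0.208  ] 13.915562322076582
[ 0.18555865 -0.00348078 -0.00397392]
[0.48381596 0.33919686 0.21896926]
[ 54.68553341 411.5876529 ]
[25.27783904 60.84986767]
[503.9031662  365.45168533]
[511.53202059  57.7345465 ]
```

Request:
{"fn": "send_rows", "kwargs": {
  "deltas": [
    {"dx":20,"dy":-3.5,"dz":-4,"ax":-0.15,"ay":0,"az":0,"fingers":1},
    {"dx":50,"dy":0,"dz":0,"ax":0,"ay":0,"az":0,"fingers":1},
    {"dx":50,"dy":0,"dz":0,"ax":0,"ay":0,"az":0,"fingers":1},
    {"dx":0,"dy":0,"dz":0,"ax":0,"ay":0,"az":0,"fingers":1}
  ]
}}

```text
clock: 12.12
tool_pos: [0.4289, 0.3205, 0.2705]
orientation: [37.5, 89.6, -128.8]
force: [-0.4, -0.5, 1.0]
opening: 0.0876
```

```bash
python3 -c "
from h import *
s=snap('wrist','w6');o=s['obs'];print(o['clock'],o['joint_pos'].round(1),o['force'],o['opening']);print(*tool(o))
s=snap('scene','s6')
cv2.imwrite('pics/s6c.png',cv2.resize(s['image'][60:260,370:530],None,fx=3,fy=3))
"
```

```text
12.125 [ 57.7   6.9 -15.   -0.  -68.5 -44. ] [-0.43722604 -0.48271839  1.04956061] 0.0875678480853881
[[-0.00394165  0.23664224 -0.97158886]
 [-0.00489659 -0.97158933 -0.23662249]
 [-0.99998024  0.00382479  0.00498841]] [0.42886733 0.32045406 0.27048401]
```

View pics/w6.png

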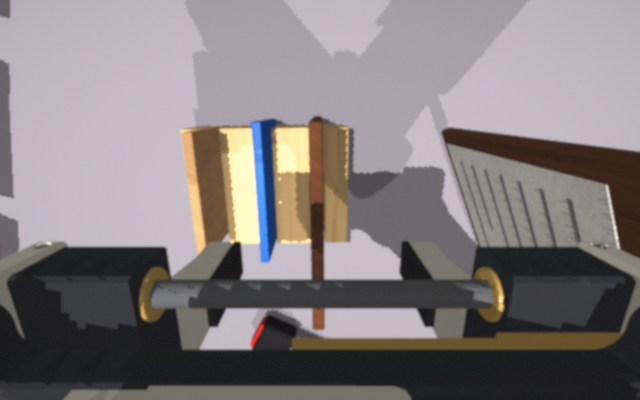

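View pics/s6c.png

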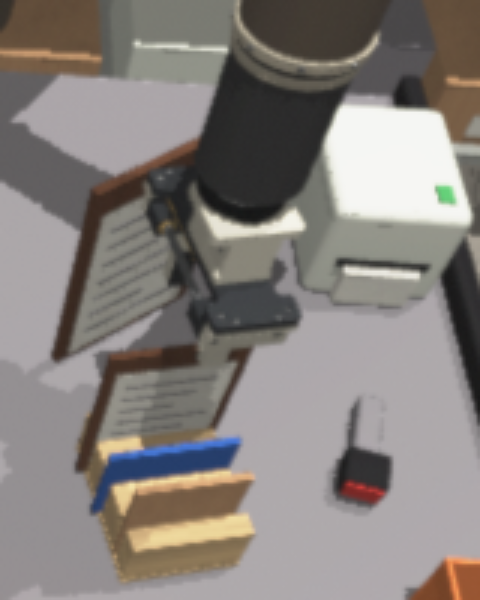

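```bash
python3 -c "
from h import *
s=load('s6')
for X in [(.4289,.3205,.2455),(.4297,.3229,.208)]: print((proj(s,X)-[370,60])*3)
s=load('w6');print(atz(s,316,121,.208),atz(s,318.5,328,.208))
"
```

```text
[190.21327426 318.44562634]
[183.25155653 344.16104975]
[0.4482 0.2518 0.208 ] [0.4121 0.3949 0.208 ]
```

Request:
{"fn": "send_rows", "kwargs": {
  "deltas": [
    {"dx":40,"dy":-2,"dz":0,"ax":0,"ay":0,"az":0,"fingers":1},
    {"dx":30,"dy":0,"dz":0,"ax":0,"ay":0,"az":0,"fingers":1},
    {"dx":14,"dy":0,"dz":0,"ax":0,"ay":0,"az":0,"fingers":1},
    {"dx":0,"dy":0,"dz":0,"ax":0,"ay":0,"az":0,"fingers":1},
    {"dx":0,"dy":0,"dz":0,"ax":0,"ay":0,"az":0,"fingers":0.3},
    {"dx":0,"dy":0,"dz":0,"ax":0,"ay":0,"az":0,"fingers":0.3},
    {"dx":0,"dy":0,"dz":0,"ax":0,"ay":0,"az":0,"fingers":0.3},
    {"dx":0,"dy":0,"dz":0,"ax":0,"ay":0,"az":0,"fingers":0.3},
    {"dx":0,"dy":0,"dz":0,"ax":0,"ay":0,"az":0,"fingers":0.3}
  ]
}}

```text
clock: 13.35
tool_pos: [0.4294, 0.3249, 0.1891]
orientation: [168.6, 90.0, 2.4]
force: [-0.8, 0.2, -0.7]
opening: 0.0432
```

```bash
python3 -c "
from h import *
s=snap('wrist','w7');o=s['obs'];print(o['clock'],o['joint_pos'].round(1),o['force'],o['opening']);print(*tool(o))
"
```

```text
13.35 [ 58.   10.7 -21.7   0.  -57.7 -44.2] [-0.760952    0.19569879 -0.66752198] 0.043208294653430894
[[ 2.82039093e-05  2.38183331e-01 -9.71220212e-01]
 [ 1.18739833e-06 -9.71220212e-01 -2.38183331e-01]
 [-1.00000000e+00  5.56447582e-06 -2.76750253e-05]] [0.42937212 0.32492272 0.18912539]
```

View pics/w7.png

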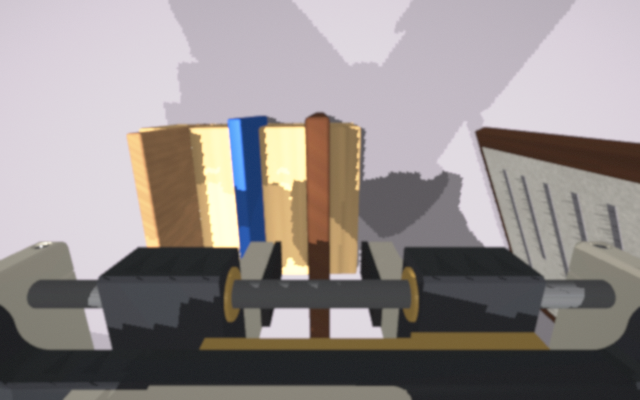

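Request:
{"fn": "send_rows", "kwargs": {
  "deltas": [
    {"dx":0,"dy":0,"dz":0,"ax":0,"ay":0,"az":0,"fingers":0},
    {"dx":0,"dy":0,"dz":0,"ax":0,"ay":0,"az":0,"fingers":0},
    {"dx":0,"dy":0,"dz":0,"ax":0,"ay":0,"az":0,"fingers":0},
    {"dx":0,"dy":0,"dz":0,"ax":0,"ay":0,"az":0,"fingers":0},
    {"dx":0,"dy":0,"dz":0,"ax":0,"ay":0,"az":0,"fingers":0},
    {"dx":0,"dy":0,"dz":0,"ax":0,"ay":0,"az":0,"fingers":0}
  ]
}}

```text
clock: 14.15
tool_pos: [0.4294, 0.3249, 0.189]
orientation: [-47.4, 90.0, 146.3]
force: [-0.0, 0.3, -0.7]
opening: 0.0093
```

Request:
{"fn": "send_rows", "kwargs": {
  "deltas": [
    {"dx":-10,"dy":0,"dz":0,"ax":0,"ay":0,"az":0,"fingers":0},
    {"dx":-20,"dy":0,"dz":0,"ax":0,"ay":0,"az":0,"fingers":0},
    {"dx":-30,"dy":0,"dz":0,"ax":0,"ay":0,"az":0,"fingers":0},
    {"dx":-30,"dy":0,"dz":0,"ax":0,"ay":0,"az":0,"fingers":0},
    {"dx":-30,"dy":0,"dz":0,"ax":0,"ay":0,"az":0,"fingers":0},
    {"dx":-30,"dy":0,"dz":0,"ax":0,"ay":0,"az":0,"fingers":0},
    {"dx":0,"dy":0,"dz":0,"ax":0,"ay":0,"az":0,"fingers":0},
    {"dx":0,"dy":0,"dz":0,"ax":0,"ay":0,"az":0,"fingers":0}
  ]
}}

```text
clock: 15.15
tool_pos: [0.4288, 0.3246, 0.3383]
orientation: [7.6, 89.9, -158.6]
force: [0.2, 1.3, -2.6]
opening: 0.0089
```

```bash
python3 -c "
from h import *
s=snap('wrist','w8');o=s['obs'];print(o['clock'],o['joint_pos'].round(1),o['force'],o['opening']);print(*tool(o))
s=snap('scene','s8')
"
```

```text
15.15 [ 58.    4.9  -8.4  -0.  -76.8 -44.2] [ 0.16252794  1.29441502 -2.57547243] 0.008913268902992601
[[-1.16718827e-03  2.38009886e-01 -9.71262031e-01]
 [-4.57156153e-04 -9.71262718e-01 -2.38009505e-01]
 [-9.99999214e-01  1.66216510e-04  1.24245414e-03]] [0.42883523 0.32457515 0.33830677]
```

View pics/w8.png

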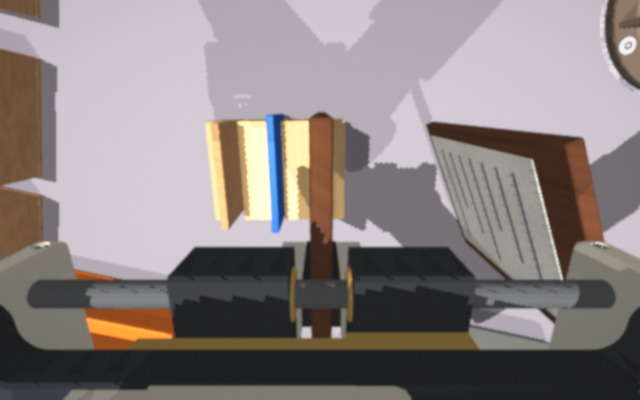

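View pics/s8.png

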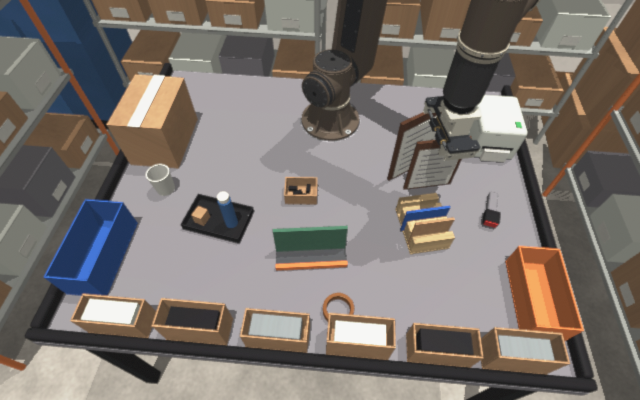

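Request:
{"fn": "send_rows", "kwargs": {
  "deltas": [
    {"dx":0,"dy":0,"dz":0,"ax":0.6,"ay":0,"az":0,"fingers":0},
    {"dx":0,"dy":15,"dz":0,"ax":0.5,"ay":0,"az":0,"fingers":0},
    {"dx":0,"dy":35,"dz":-11,"ax":0,"ay":0,"az":0,"fingers":0},
    {"dx":0,"dy":40,"dz":-13,"ax":0,"ay":0,"az":0,"fingers":0},
    {"dx":0,"dy":40,"dz":-13,"ax":0,"ay":0,"az":0,"fingers":0},
    {"dx":0,"dy":40,"dz":-13,"ax":0,"ay":0,"az":0,"fingers":0},
    {"dx":0,"dy":40,"dz":-13,"ax":0,"ay":0,"az":0,"fingers":0},
    {"dx":0,"dy":40,"dz":-13,"ax":0,"ay":0,"az":0,"fingers":0},
    {"dx":0,"dy":40,"dz":-13,"ax":0,"ay":0,"az":0,"fingers":0},
    {"dx":0,"dy":40,"dz":-13,"ax":0,"ay":0,"az":0,"fingers":0},
    {"dx":0,"dy":34,"dz":-9,"ax":0,"ay":0,"az":0,"fingers":0},
    {"dx":0,"dy":0,"dz":0,"ax":0,"ay":0,"az":0,"fingers":0}
  ]
}}

```text
clock: 16.75
tool_pos: [0.5922, -0.022, 0.3378]
orientation: [14.5, 89.9, -157.4]
force: [-0.7, -0.6, -3.5]
opening: 0.0092
```

Request:
{"fn": "send_rows", "kwargs": {
  "deltas": [
    {"dx":0,"dy":0,"dz":0,"ax":0,"ay":0.8,"az":0,"fingers":0},
    {"dx":0,"dy":0,"dz":0,"ax":0,"ay":0.9,"az":0,"fingers":0},
    {"dx":0,"dy":0,"dz":0,"ax":0,"ay":0.9,"az":0,"fingers":0},
    {"dx":0,"dy":0,"dz":0,"ax":0,"ay":0.9,"az":0,"fingers":0},
    {"dx":0,"dy":0,"dz":0,"ax":0,"ay":0,"az":0,"fingers":0},
    {"dx":0,"dy":0,"dz":0,"ax":0,"ay":0,"az":0,"fingers":0}
  ]
}}

```text
clock: 17.5
tool_pos: [0.592, -0.0192, 0.3391]
orientation: [180.0, 72.6, 8.3]
force: [0.6, -0.1, -2.2]
opening: 0.0091
```

```bash
cat > st.py <<'E'
from h import *
P=pickle.load(open('poses.pkl','rb'));st=P['st'];c,n=np.cos(st[2]),np.sin(st[2])
E=np.array([[c,n,0],[-n,c,0],[0,0,1]])
def rep(o,L=.181):
    R,p=tool(o); S=E@R; q=E@(p-[st[0],st[1],0]); f=q+L*S[:,0]
    print('clk',o['clock'],'j',o['joint_pos'].round(1),'F',o['force'].round(1),'open',round(o['opening'],4))
    print('TCP stand',(q*1000).round(1),'foot stand',(f*1000).round(1),'lean',np.degrees(np.arctan2(S[0,0],-S[2,0])).round(2),'ztool in stand',S[:,2].round(4),'sideroll deg',np.degrees(S[1,0]).round(2))
    return R,p,f,S
E
python3 -c "
from st import *
s=snap('wrist','w9');rep(s['obs'])
s=load('w1')
print('wall',[1000*E@(atz(s,u,v,z)-[st[0],st[1],0]) for u,v,z in [(255,191.2,.125),(423,191.2,.125),(265.5,144,.021),(407,144,.021)]])
s=snap('scene','s9');cv2.imwrite('pics/s9c.png',cv2.resize(s['image'][100:300,230:400],None,fx=3,fy=3))
"
```

```text
clk 17.5 j [ 19.    0.3 -16.9   3.9 -55.8 -12.4] F [ 0.6 -0.1 -2.2] open 0.0091
TCP stand [ -9.2   0.6 339.1] foot stand [ 45.    0.6 166.4] lean 17.42 ztool in stand [-0.9541 -0.0017 -0.2993] sideroll deg 0.03
wall [array([  0.38048513, 108.16972986, 125.        ]), array([  -0.4130107 , -106.70523463,  125.        ]), array([ 48.87519986, 109.58133984,  21.        ]), array([  48.13404407, -109.84744288,   21.        ])]
```

View pics/w9.png

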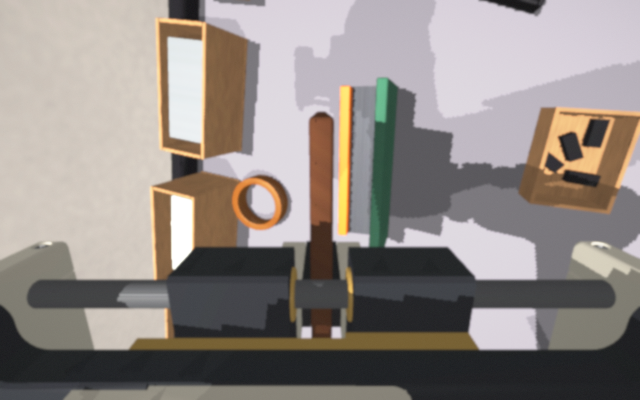

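View pics/s9c.png

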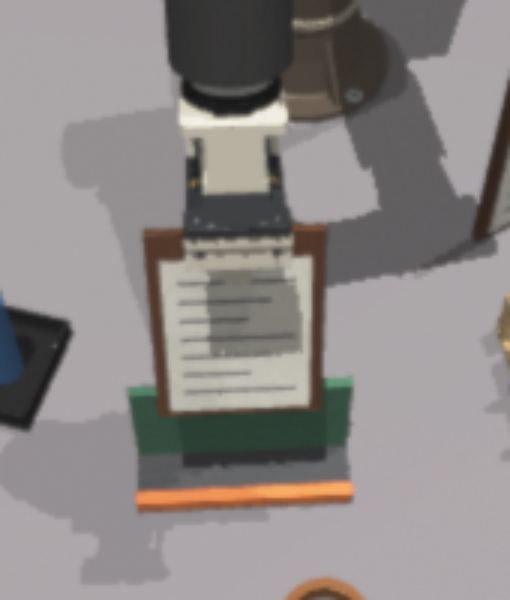

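```bash
python3 -c "
from st import *
s=load('s9');o=load('w9')['obs'];R,p,f,S=rep(o)
for y in (-.075,.075):
  X=p+.181*R[:,0]-.0045*R[:,2]+(.0019-y)*R[:,1]
  print((proj(s,X)-[230,100])*3)
"
```

```text
clk 17.5 j [ 19.    0.3 -16.9   3.9 -55.8 -12.4] F [ 0.6 -0.1 -2.2] open 0.0091
TCP stand [ -9.2   0.6 339.1] foot stand [ 45.    0.6 166.4] lean 17.42 ztool in stand [-0.9541 -0.0017 -0.2993] sideroll deg 0.03
[158.03062433 414.35177415]
[322.03920663 407.21015567]
```

Request:
{"fn": "send_rows", "kwargs": {
  "deltas": [
    {"dx":25,"dy":0,"dz":8,"ax":0,"ay":0,"az":0,"fingers":0},
    {"dx":35,"dy":0,"dz":11,"ax":0,"ay":0,"az":0,"fingers":0},
    {"dx":30,"dy":0,"dz":10.5,"ax":0,"ay":0,"az":0,"fingers":0},
    {"dx":18,"dy":0,"dz":6,"ax":0,"ay":0,"az":0,"fingers":0},
    {"dx":0,"dy":0,"dz":0,"ax":0,"ay":0,"az":0,"fingers":0}
  ]
}}

```text
clock: 18.23
tool_pos: [0.5903, -0.0197, 0.2233]
orientation: [179.9, 72.8, 8.1]
force: [-0.4, -0.7, -2.6]
opening: 0.0088
```

```bash
python3 -c "
from st import *
s=snap('scene','s10');R,p,f,S=rep(s['obs']);cv2.imwrite('pics/s10c.png',cv2.resize(s['image'][160:285,255:365],None,fx=4.8,fy=4.8,interpolation=cv2.INTER_CUBIC))
for y in (-.075,.075):
  X=p+.181*R[:,0]-.0045*R[:,2]+(.0019-y)*R[:,1]
  print((proj(s,X)-[255,160])*4.8)
"
```

```text
clk 18.225 j [ 19.    4.8 -28.    5.  -40.3 -14. ] F [-0.4 -0.7 -2.6] open 0.0088
TCP stand [-10.9   0.3 223.3] foot stand [42.8  0.3 50.5] lean 17.24 ztool in stand [-0.9551 -0.0014 -0.2964] sideroll deg -0.01
[145.48520381 465.04526779]
[386.07089335 454.20152752]
```

View pics/s10c.png

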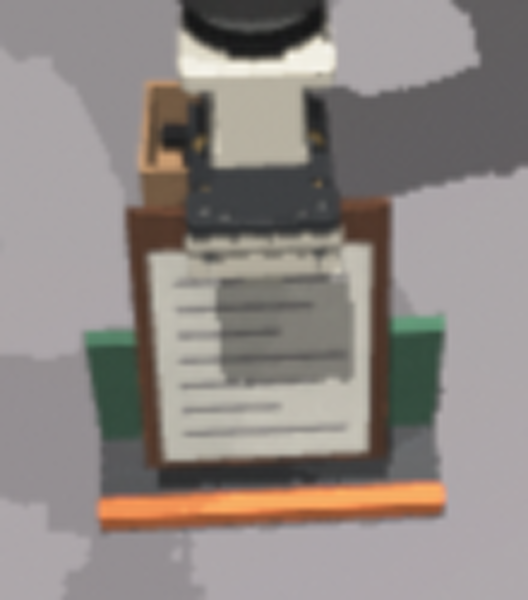

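Request:
{"fn": "send_rows", "kwargs": {
  "deltas": [
    {"dx":15,"dy":0,"dz":4.5,"ax":0,"ay":0,"az":0,"fingers":0},
    {"dx":14,"dy":0,"dz":4.5,"ax":0,"ay":0,"az":0,"fingers":0},
    {"dx":7,"dy":0,"dz":2,"ax":0,"ay":0,"az":0,"fingers":0},
    {"dx":2,"dy":0,"dz":0.5,"ax":0,"ay":0,"az":0,"fingers":0},
    {"dx":0,"dy":0,"dz":0,"ax":0,"ay":0,"az":0,"fingers":0},
    {"dx":0,"dy":0,"dz":0,"ax":0,"ay":0,"az":0,"fingers":0}
  ]
}}

```text
clock: 19.02
tool_pos: [0.5917, -0.0193, 0.1862]
orientation: [-180.0, 72.5, 8.3]
force: [-0.6, 0.3, -3.5]
opening: 0.009
```

```bash
python3 -c "
from st import *
rep(ctrl.get_obs())
"
```

```text
clk 19.025 j [ 19.    7.  -31.4   5.7 -34.5 -14.9] F [-0.6  0.3 -3.5] open 0.009
TCP stand [ -9.5   0.5 186.2] foot stand [45.1  0.6 13.7] lean 17.55 ztool in stand [-0.9535 -0.0016 -0.3015] sideroll deg 0.03
```

Request:
{"fn": "send_rows", "kwargs": {
  "deltas": [
    {"dx":3,"dy":0,"dz":1.5,"ax":0,"ay":0,"az":0,"fingers":0},
    {"dx":2,"dy":0,"dz":1,"ax":0,"ay":0,"az":0,"fingers":0},
    {"dx":0,"dy":0,"dz":0,"ax":0,"ay":0,"az":0,"fingers":0},
    {"dx":0,"dy":0,"dz":0,"ax":0,"ay":0,"az":0,"fingers":0}
  ]
}}

```text
clock: 19.52
tool_pos: [0.5905, -0.0195, 0.1802]
orientation: [180.0, 72.5, 8.3]
force: [0.0, 0.3, -2.0]
opening: 0.0089
```

Request:
{"fn": "send_rows", "kwargs": {
  "deltas": [
    {"dx":1,"dy":0,"dz":0.3,"ax":0,"ay":0,"az":0,"fingers":0},
    {"dx":0,"dy":0,"dz":0,"ax":0,"ay":0,"az":0,"fingers":0}
  ]
}}

```text
clock: 19.77
tool_pos: [0.5906, -0.0195, 0.1792]
orientation: [180.0, 72.5, 8.3]
force: [-0.1, 0.8, -3.2]
opening: 0.0092
```

```bash
python3 -c "
from st import *
s=snap('scene','s11');rep(s['obs']);cv2.imwrite('pics/s11c.png',cv2.resize(s['image'][160:285,255:365],None,fx=4.8,fy=4.8,interpolation=cv2.INTER_CUBIC))
"
```

```text
clk 19.775 j [ 19.    7.4 -32.1   5.8 -33.5 -15.1] F [-0.1  0.8 -3.2] open 0.0092
TCP stand [-10.6   0.5 179.2] foot stand [43.9  0.6  6.5] lean 17.51 ztool in stand [-0.9537 -0.0016 -0.3009] sideroll deg 0.03
```

View pics/s11c.png

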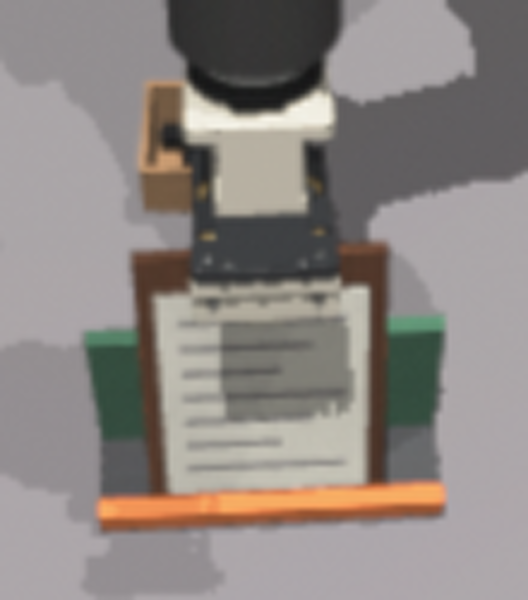

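Request:
{"fn": "send_rows", "kwargs": {
  "deltas": [
    {"dx":1,"dy":0,"dz":0.3,"ax":0,"ay":0,"az":0,"fingers":0},
    {"dx":0,"dy":0,"dz":0,"ax":0,"ay":0,"az":0,"fingers":0}
  ]
}}

```text
clock: 20.08
tool_pos: [0.5907, -0.0196, 0.1789]
orientation: [180.0, 72.4, 8.2]
force: [-3.0, -1.4, 3.6]
opening: 0.009
```

Request:
{"fn": "send_rows", "kwargs": {
  "deltas": [
    {"dx":1,"dy":0,"dz":0.3,"ax":0,"ay":0,"az":0,"fingers":0},
    {"dx":0,"dy":0,"dz":0,"ax":0,"ay":0,"az":0,"fingers":0}
  ]
}}

```text
clock: 20.32
tool_pos: [0.5908, -0.0197, 0.1788]
orientation: [179.9, 72.4, 8.2]
force: [-7.9, -1.3, 13.2]
opening: 0.0089
```

Request:
{"fn": "send_rows", "kwargs": {
  "deltas": [
    {"dx":-1,"dy":0,"dz":0,"ax":0,"ay":0,"az":0,"fingers":0},
    {"dx":0,"dy":0,"dz":0,"ax":0,"ay":0,"az":0,"fingers":0.3},
    {"dx":0,"dy":0,"dz":0,"ax":0,"ay":0,"az":0,"fingers":0.5},
    {"dx":0,"dy":0,"dz":0,"ax":0,"ay":0,"az":0,"fingers":0.6},
    {"dx":0,"dy":0,"dz":0,"ax":0,"ay":0,"az":0,"fingers":0.6},
    {"dx":0,"dy":0,"dz":0,"ax":0,"ay":0,"az":0,"fingers":0.6}
  ]
}}

```text
clock: 21.08
tool_pos: [0.5903, -0.0195, 0.1779]
orientation: [180.0, 72.5, 8.3]
force: [-0.5, 0.3, 0.3]
opening: 0.0505
```

```bash
python3 -c "
from st import *
s=snap('scene','s12');rep(s['obs']);cv2.imwrite('pics/s12c.png',cv2.resize(s['image'][160:285,255:365],None,fx=4.8,fy=4.8,interpolation=cv2.INTER_CUBIC))
"
```

```text
clk 21.075 j [ 19.    7.5 -32.2   5.8 -33.3 -15.1] F [-0.5  0.3  0.3] open 0.0505
TCP stand [-10.9   0.5 177.9] foot stand [43.5  0.6  5.3] lean 17.49 ztool in stand [-0.9537 -0.0016 -0.3006] sideroll deg 0.03
```

View pics/s12c.png

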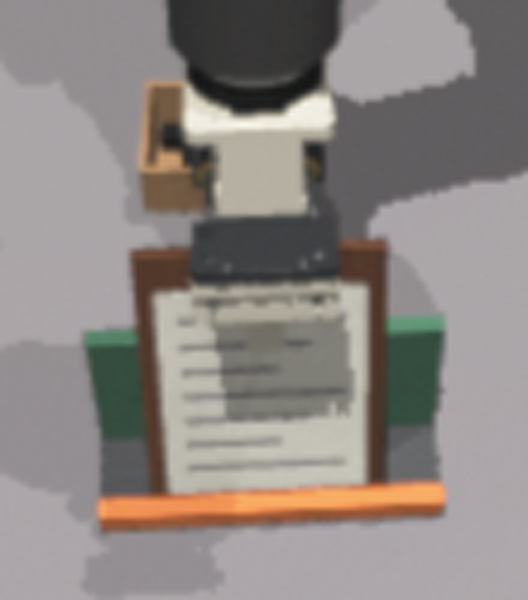

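Request:
{"fn": "send_rows", "kwargs": {
  "deltas": [
    {"dx":-10,"dy":0,"dz":0,"ax":0,"ay":0,"az":0,"fingers":0.6},
    {"dx":-25,"dy":0,"dz":0,"ax":0,"ay":0,"az":0,"fingers":0.6},
    {"dx":-40,"dy":0,"dz":0,"ax":0,"ay":0,"az":0,"fingers":0.6},
    {"dx":-40,"dy":0,"dz":0,"ax":0,"ay":0,"az":0,"fingers":0.6},
    {"dx":-40,"dy":0,"dz":0,"ax":0,"ay":0,"az":0,"fingers":0.6},
    {"dx":0,"dy":0,"dz":40,"ax":0,"ay":0,"az":0,"fingers":0.6},
    {"dx":0,"dy":0,"dz":40,"ax":0,"ay":0,"az":0,"fingers":0.6},
    {"dx":0,"dy":0,"dz":0,"ax":0,"ay":0,"az":0,"fingers":0.6},
    {"dx":0,"dy":0,"dz":0,"ax":0,"ay":0,"az":0,"fingers":0.6}
  ]
}}

```text
clock: 22.25
tool_pos: [0.4691, -0.0371, 0.303]
orientation: [-180.0, 72.4, 8.3]
force: [0.9, 0.3, 0.6]
opening: 0.0521
```

```bash
python3 -c "
from st import *
s=snap('scene','s13');rep(s['obs']);cv2.imwrite('pics/s13c.png',cv2.resize(s['image'][175:285,170:370],None,fx=4,fy=4,interpolation=cv2.INTER_CUBIC))
s=snap('top','t13');cv2.imwrite('pics/t13c.png',cv2.resize(s['image'][140:240,200:460],None,fx=3,fy=3,interpolation=cv2.INTER_CUBIC))
"
```

```text
clk 22.25 j [ 23.1 -12.1 -33.    5.6 -52.2 -17.6] F [0.9 0.3 0.6] open 0.0521
TCP stand [-1.334e+02  3.000e-01  3.030e+02] foot stand [-78.6   0.5 130.5] lean 17.62 ztool in stand [-0.9531 -0.002  -0.3027] sideroll deg 0.05
```

View pics/s13c.png

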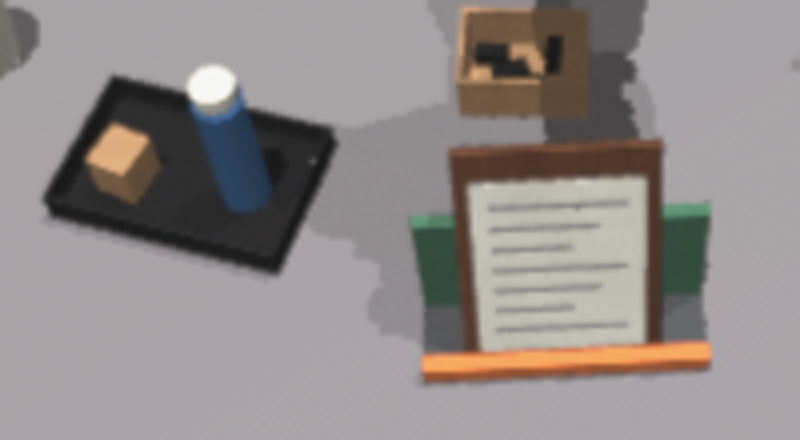

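View pics/t13c.png

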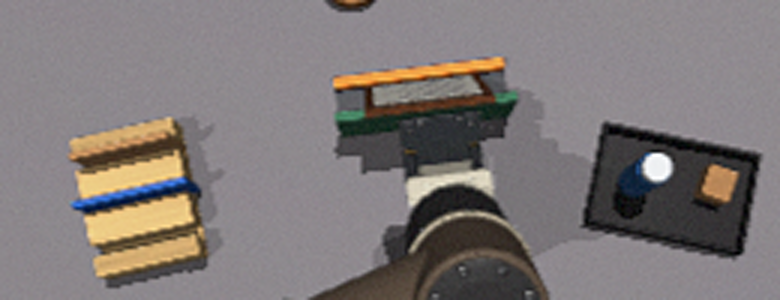

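```bash
python3 -c "
from st import *
s=load('s13')
for ox,th in [(.044,17.5),(.044,18.3),(.0457,19),(.04,16.5)]:
  t=np.radians(th);f=np.array([ox,-.002,.005+.0045*np.sin(t)]);zb=np.array([-np.sin(t),0,np.cos(t)]);xb=np.array([np.cos(t),0,np.sin(t)])
  out=[]
  for y in(-.075,.075):
    for sx in (-1,1):
      X=E.T@(f+.2*zb+sx*.0045*xb+[0,y,0])+[st[0],st[1],0]; out.append(((proj(s,X)-[170,175])*4).round(1).tolist())
  print(ox,th,out)
"
```

```text
0.044 17.5 [[446.9, 144.9], [446.6, 153.0], [662.4, 136.5], [663.5, 144.5]]
0.044 18.3 [[447.0, 142.4], [446.7, 150.4], [662.1, 134.0], [663.1, 141.9]]
0.0457 19 [[447.1, 142.3], [446.8, 150.2], [662.0, 134.0], [663.0, 141.7]]
0.04 16.5 [[446.8, 143.2], [446.5, 151.6], [662.4, 134.8], [663.5, 143.1]]
```

```bash
python3 -c "
from h import *
print(ctrl.close_job()); print(ctrl.get_obs()['clock'])"
```

```text
the job is handed in; nothing more can be done
None
the job is handed in; nothing more can be done
```

I moved the blue tin from the bay into the black tray and leaned the smaller pick-list board in the stand. I handed the job in at about 22.4 s of the 58 s allowed; no verdict was given.

**Last checks (final scene and top pictures, and the pose at release):**
- **Tin:** it stands upright on the tray floor, let go and well clear of the small carton.
- **Board:** at release its foot was about 43.5–44 mm from the wall, within about 2 mm of centre, leaning 17.5°. The last pictures show it leaning back at about 18°, paper outward and square to the stand.
- **Other things:** both sheets, the small carton, the parts carton and the tape roll were still in place in the last pictures. I last saw the cup and scanner earlier in the run, also in place. At the end the gripper was clear of everything.

**Checks that disagreed or were left open:**
- The foot stops about 2 mm short of the orange strip. It is inside the judged 36–52 mm, but I did not nudge it fully against the strip.
- The wrist camera put the strip about 1.5 mm nearer the wall than its stated size, so I aimed slightly short of it.
- The scene and top cameras showed a steady row offset of about 1 pixel (3–4 mm). The final lean angle therefore rests mostly on the board touching the wall, not on a separate measurement.

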